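# Knock the worn pin out of a printing block's end cleat

## Robot

A 6-joint arm with a two-finger parallel gripper is mounted at the origin on the work surface. World frame = base frame: x ahead of the robot, y to its left, z up, the work surface at z = 0. Lengths are in m, angles in degrees, forces in N, time in s.
With the tool pointing down it reaches from about 0.375 to 0.925 m from the base axis. Payload 5.7 kg.
Tool frame: the origin (TCP) lies on the centre line of the jaws, within the pads' length; the fingertips stand 22 mm ahead of it and the grasp point (between the pads) lies 3 mm ahead of it; z points along the fingers, y is the line along which they close (so a half turn about z gives the same grasp; the last joint's range is limited). The gripper opens to 85 mm and grips with 20 to 120 N. Pads are 22 mm wide; open, the fingers measure 114 mm over their backs; the gripper's body (76 mm by 85 mm) begins 54 mm behind the grasp point. The pads swing forward as they close: fully open they stand 13 mm farther back than shut.
Start: joints at [-75.12, 20.558, 86.54, -0, 72.909, -6.595], TCP at [0.22, -0.558, 0.253] pointing down, gripper open.
Joint ranges: [-170.27, 170.27], [-57.76, 135], [12.27, 136.19], [-55.21, 235.2], [11.17, 155.16], [-170.74, 170.74]. Speed limits (degrees/s): [136.94, 136.94, 180, 180, 180, 180].

## Interface

Orientations are given as [roll, pitch, yaw] about the fixed x, y, z axes, in that order (R = Rz(yaw) Ry(pitch) Rx(roll)).
In Python, from station import * gives the robot as it stands.
- The arm moves only by the tool carry_out, never from a script. Its argument "increments" is one flat list of numbers, 4 for each row, row after row: the shift along the tool's x, y, z in mm, then the turn about the tool's z in degrees. In form: [dx, dy, dz, turn, dx, dy, dz, turn, ...]. A call has 1 to 5 rows; each row shifts and turns the commanded pose from where the row before left it, along the tool's axes as they then stand; what a row does not reach is not made up. A row lasts 1/8 s, in which the tool goes at most 62.5 mm and 10.7 degrees, less where a joint would pass 70% of its speed; a pose out of reach is approached as far as the arm can. A call is refused whole if a number of a shift passes 62.5 or a number of a turn 10.7, either way. A call with a gripper value outside its range is refused whole. "fingers" is the opening, from 0 (shut) to 1 (fully open), set as the call begins (left out, the last holds). The fingers move at their own pace and stop on an object; the grip force is fixed at half the most. Time passes only in rows, so rows that do not move let the fingers close. It gives the time, the measured TCP pose, the force, the opening and the grip force at its end, in the units of the state.
- observe(): the state, without advancing time (a new reading comes with each control period).
- capture(name): name is "side" or "top" or "wrist"; returns the picture (480x640x3 uint8, red, green, blue); there is no depth.
- calibration(name): a dict with "mtx" (3x3 intrinsics, pixels), "dist_coeffs" ([k1, k2, p1, p2, k3] as OpenCV has them; the pictures are not rectified), "eye" and "rotation" of the camera in the world; the wrist camera has in their place "T_tool_cam" (4x4, takes a point from camera to tool coordinates, whose origin is the TCP and whose axes are the flange's). Camera axes: x right, y up, looking along -z (the intrinsics and any distortion apply to the point x, -y, -z); pixel columns grow to the right and rows downward; lengths in m; the calibration is good to about 2 mm. A picture is of the moment at which its call begins: read the wrist's pose just before it. calibration takes no time and is no camera call.
- sign_off(): hands the job in; it is judged then, once.
Trained networks look in the newest picture that a camera, given by its name, has taken for a name from the list of things; names that differ only in an ending like _2 or _b are one class to them, and where a whole thing is asked for, a point or a joint stands for the part that bears it (a point fixed in the world has none). Each returns a list of dicts, best first, with "confidence" (0 to 1); they miss things now and then, are a little off and sometimes report something else, mostly with a low value. They report only what shows in the picture. A call takes as long as a camera call.
- boxes_of(camera, query): "xyz" ([x, y, z] in m, in the coordinates of the camera as it stood for that picture, good to about 4 mm: the middle of the surface that is visible of it).
- landmark_of(camera, query): "xyz" ([x, y, z] in m, in the coordinates of the camera as it stood for that picture, good to about 4 mm: a listed point, or the origin of a listed thing).
The state is a dict: "time": time; "qpos": joint angles; "qd": joint speeds; "tau": joint torques, N m; "ee_pos": TCP position; "tcp_rot": TCP orientation; "contact_force": force on the tool from outside, world axes, zero at the start; "moment": the same for the moment, N m; "finger_gap": opening from 0.0 (shut) to 1.0 (fully open); "finger_force": force on a finger pad.
Only numpy, scipy, OpenCV 4.12 (cv2) and the standard library are available. Lean on these libraries where they do the work, as an engineer would, in place of code of your own. Each camera call takes 0.05 s, during which the arm holds its last target. There are 200 camera calls.

## Task

The plain steel pin that holds the end cleat of the printing block on the carving slope is worn and must come out for a new one. Slide the long-handled pan under the cleat to catch it, then take the punch from the rack and drive the pin right through with it so that it drops into the pan, never onto the bench and without taking it in the fingers. Hang the punch back in its rack, leave the pan standing on the bench with the pin in it, and leave everything else where it is.

Things in the scene. Friction and masses are not known exactly. Their poses are not given: they have to be found in the camera images.
- easel: Brown wooden carving slope, fixed. Origin on the bench; x level from low to high edge (away from the robot), z up. Face rises 30 deg to +x with a black fish-carved printing block; its upper end is a plain brown cleat 40 mm long, 180 wide, 30 thick, jutting free, far edge x = 63 mm, top 150 mm up. Feet end at x = -25 mm; beyond, all is 60 mm up or more (cleat underside at the holes 114 mm)
- hole_left (a point): Centre of the upper mouth of the cleat's left (+y) hole, in its upper face, 140 mm above the bench, at easel x = 31, y = 55 mm. z: the hole's axis, up out of the face, 30 deg from vertical, leaning to the robot; x up the slope. Hole 12.6 mm across, 30 mm long, right through. One hole holds the pin, the other a screw; which is which varies
- hole_right (a point): The same for the cleat's right hole (easel y = -55 mm)
- pin: Plain steel pin, 12 mm across, 36 mm long; origin at its middle, z along it, up out of the hole. Starts 4 mm proud of the cleat's upper face, 2 mm below its underside. The wood grips it: 6 to 14 N along its axis moves it; once its upper end is some 25 mm below the face it drops out underneath, landing 10 to 50 mm beyond (easel +x) the point below the hole's upper mouth
- screw: Dark slotted dome-headed screw, head 20 mm across and 5 mm high, fixed in the other hole of the cleat. Same frame as the pin. It stays
- pan: Empty aluminium pan, 124 mm across the rim, 40 mm high, walls and floor 3 mm, 0.2 kg. Origin at the centre of its underside, z up. Straight flat handle along +x from x = 62 to 170 mm, 16 mm wide, 10 mm thick, its middle 33 mm above the underside; pinch it from above, fingers either side, near x = 120 mm. It slides on the bench
- rack: Wooden tool rack, 190 mm (x) by 70 mm (y), 100 mm high, fixed; origin at the centre of its underside, z up. The middle hole of its top board takes the punch; palm gouges with wooden knobs 52 mm high, 31 mm across, stand on the board 58 mm either side of it along x, so close the fingers across the rack (along y)
- rack_hole (a point): Centre of the rack's middle hole, 18 mm diameter, at the upper face of its board, 100 mm above the bench; axes as the rack's
- punch: Steel pin punch, 0.18 kg; origin at the centre of the underside of its hand guard, z towards the grip. Guard: disc 30 mm across, z = 0 to 6 mm. Above it a round knurled grip 16 mm across, to z = 71 mm. Below it a shank 14 mm across to z = -32, then the tip 6.5 mm across to its flat end at z = -80 mm. Starts hanging upright in the rack's hole, guard on the board
- punch_tip (a point): Centre of the flat end of the punch's driving tip, axes as the punch's
- ink_pot: Black ink pot, 94 mm across, 58 mm high; bystander. Origin under its centre
- mallet: Round wooden mallet lying on its side, head 72 mm across, 235 mm long along its x; bystander. Origin on the bench under it
- brush: Flat wooden-handled brush, 200 mm long along its x, lying; bystander. Origin under its middle

How it is judged (in metres and radians):
On the way, in this order (a step that is already met when the one before it is completed fails the run):
1. the pan stands on the bench under the pin, which is still in its hole (horizontal distance between pan and pin below 0.065 m and height (world z) of pan below 0.008 m and height (world z) of pin above 0.115 m and linear speed of pan below 0.03 m/s), for 0.2 s.
2. the punch's tip has followed the pin at least 10 mm into its hole (((z of punch_tip in the frame of hole_left between -0.06 and -0.01 m and x of punch_tip in the frame of hole_left between -0.005 and 0.005 m and y of punch_tip in the frame of hole_left between -0.005 and 0.005 m) or (z of punch_tip in the frame of hole_right between -0.06 and -0.01 m and x of punch_tip in the frame of hole_right between -0.005 and 0.005 m and y of punch_tip in the frame of hole_right between -0.005 and 0.005 m))), for 0.05 s.
3. the pin has dropped into the pan (horizontal distance between pin and pan below 0.06 m and height (world z) of pin below 0.03 m), for 0.1 s.
At the end, for the whole second after the job is handed in: The pin lies at rest in the pan, the pan stands level on the bench, and the punch hangs upright and still in the rack's middle hole, its guard resting on the board (guard within 8 mm of the hole's centre, leaning under 7 degrees) (all of step 3 and linear speed of each of pin, punch below 0.05 m/s and angle between pan's own z axis and vertical below 0.1 rad and height (world z) of pan below 0.008 m and linear speed of pan below 0.02 m/s and distance between punch and rack_hole below 0.008 m and angle between punch's own z axis and vertical below 0.12 rad); the robot touches nothing.
It fails at once if the pin falls on the bench beside the pan (height (world z) of pin below 0.03 m and horizontal distance between pin and pan above 0.07 m).
It fails at once if the pin is taken by the fingers (contact force between the fingers and pin above 0.2 N).
It fails at once if the ink pot, mallet or brush is disturbed (moved more than 20 mm) (distance of any of ink_pot, mallet, brush from where it was at the start of the episode above 0.02 m).
It also fails if it takes over 67 s, if anything falls off the work surface, if the arm or the gripper's body presses on something with over 40 N, if the wrist force passes 120 N, or if a joint passes its speed limit or range.

## Working session

There is one attempt and no reset: what is moved stays moved. The work goes in short steps, Python scripts to look and compute and a tool call to move; the robot and the scene stay as the last step left them, time stands still between calls to the robot, and variables do not carry over. Pictures are saved under pics/ and viewed, at most 10 in all, crops included, and the job is handed in when it is done.

Besides the shell and the picture viewer there is one more tool, called after ">>>" by a JSON object that holds its "fn" and its "kwargs", one argument or row to a line. carry_out: Moves the arm, as the interface text tells. Its arguments: {"type":"object","properties":{"increments":{"type":"array"},"fingers":{"type":"number"}},"required":["increments"]}

```bash
ls; mkdir -p pics
cat > h.py <<'E'
from station import *
import numpy as np, cv2
from scipy.spatial.transform import Rotation as R
def T_tool(s=None):
    s=s or observe(); T=np.eye(4); T[:3,:3]=R.from_euler('xyz',s['tcp_rot'],degrees=True).as_matrix(); T[:3,3]=s['ee_pos']; return T
def T_cam(n,s=None):
    c=calibration(n)
    if n=='wrist': return T_tool(s)@np.array(c['T_tool_cam'])
    T=np.eye(4); T[:3,:3]=np.array(c['rotation']); T[:3,3]=c['eye']; return T
def look(n,save=None):
    s=observe(); im=capture(n)
    if save: cv2.imwrite('pics/'+save+'.png',im[:,:,::-1])
    return T_cam(n,s)
def lm(n,T,q,f=landmark_of):
    r=f(n,q)
    return [(round(d['confidence'],2),np.round(T[:3,:3]@np.array(d['xyz'])+T[:3,3],4)) for d in r[:2]]
def ray(n,T,uv,z):
    c=calibration(n); p=cv2.undistortPoints(np.array([[uv]],float),np.array(c['mtx']),np.array(c['dist_coeffs'])).ravel()
    d=T[:3,:3]@np.array([p[0],-p[1],-1]); return T[:3,3]+d*(z-T[2,3])/d[2]
E
python3 - <<'E'
from h import *
s=observe(); print({k:np.round(v,3) for k,v in s.items()})
print(calibration('wrist')['T_tool_cam'])
for n in ('top','side'):
    T=look(n,n+'0')
    for q in ['easel','hole_left','hole_right','pin','screw','pan','rack','rack_hole','punch','punch_tip','ink_pot','mallet','brush']:
        print(n,q,lm(n,T,q))
print(observe()['time'])
E
```

```text
pics
{'time': np.float64(0.0), 'qpos': array([-7.5123e+01,  2.0598e+01,  8.6599e+01, -1.0000e-03,  7.2908e+01,
       -6.5930e+00]), 'qd': array([ 0.084,  0.038,  0.   , -0.128, -0.022, -0.001]), 'tau': array([ 1.0000e-03, -5.2760e+01, -2.7862e+01,  0.0000e+00,  1.3000e-02,
        0.0000e+00]), 'ee_pos': array([ 0.219, -0.558,  0.252]), 'tcp_rot': array([-1.79895e+02, -1.20000e-02,  2.14700e+01]), 'contact_force': array([0.538, 0.192, 0.299]), 'moment': array([-0.011,  0.003,  0.027]), 'finger_force': np.float64(0.0), 'finger_gap': np.float64(1.001)}
[[-9.34444526e-05  9.60247525e-01  2.79149928e-01  7.13449267e-02]
 [ 9.99999641e-01  3.24941345e-04 -7.83019018e-04 -4.29932064e-04]
 [-8.42599427e-04  2.79149755e-01 -9.60247210e-01 -1.20763570e-01]
 [ 0.00000000e+00  0.00000000e+00  0.00000000e+00  1.00000000e+00]]
top easel [(0.68, array([118.3787, 117.8345, 119.1208]))]
top hole_left [(0.68, array([105.3765, 104.8322, 106.1186])), (0.62, array([119.2485, 118.7042, 119.9906]))]
top hole_right [(0.71, array([105.577 , 105.0327, 106.3191])), (0.68, array([105.7738, 105.2295, 106.5159]
[... 861 characters left out ...]
8.5954, 158.5067]))]
side screw [(0.56, array([140.7733, 141.2805, 141.1917]))]
side pan [(0.61, array([121.8107, 122.3179, 122.2291]))]
side rack [(0.69, array([197.4167, 197.9239, 197.8351]))]
side rack_hole [(0.8, array([188.6533, 189.1605, 189.0717])), (0.58, array([155.0173, 155.5245, 155.4357]))]
side punch [(0.78, array([188.7968, 189.304 , 189.2153])), (0.45, array([158.0455, 158.5527, 158.4639]))]
side punch_tip [(0.82, array([196.0028, 196.51  , 196.4212]))]
side ink_pot [(0.93, array([92.964 , 93.4712, 93.3824])), (0.51, array([155.9043, 156.4115, 156.3227]))]
side mallet [(0.76, array([226.3063, 226.8134, 226.7247]))]
side brush [(0.82, array([196.1052, 196.6124, 196.5236]))]
1.4
```

Run:
```python
from station import *
print(calibration('top'),calibration('side'))
```

```text
{'mtx': array([[444.97275187,   0.        , 317.90599825],
       [  0.        , 444.97275187, 241.24578426],
       [  0.        ,   0.        ,   1.        ]]), 'dist_coeffs': array([0.02238447, 0.        , 0.        , 0.        , 0.        ]), 'eye': array([0.54997026, 0.0056842 , 1.29207471]), 'rotation': array([  2.87398391,  -1.35673589, -91.41539659])} {'mtx': array([[435.11729863,   0.        , 319.66139681],
       [  0.        , 435.11729863, 240.9013052 ],
       [  0.        ,   0.        ,   1.        ]]), 'dist_coeffs': array([0.03665456, 0.        , 0.        , 0.        , 0.        ]), 'eye': array([0.22858777, 0.73578588, 0.64702652]), 'rotation': array([  57.06589951,   -1.24251817, -152.01731368])}
```

View pics/top0.png

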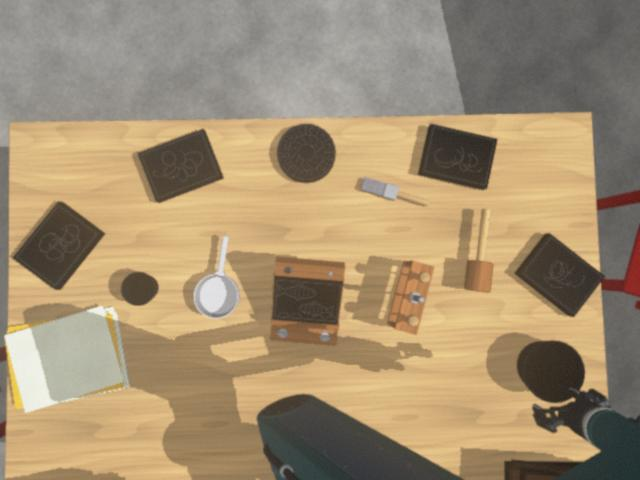

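View pics/side0.png

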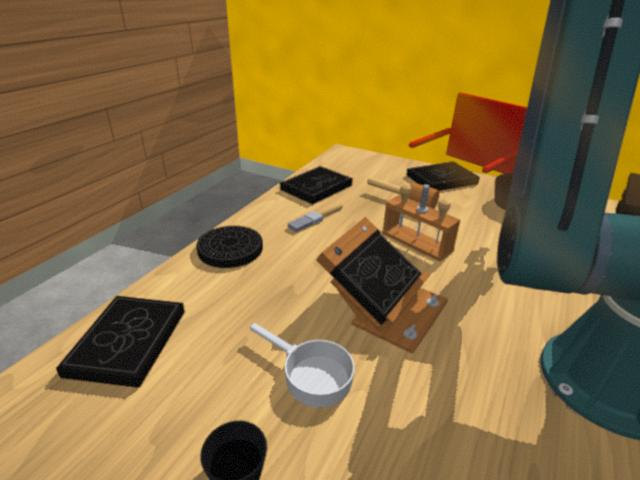

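```bash
sed -i "s/T\[:3,:3\]=np.array(c\['rotation'\])/T[:3,:3]=R.from_euler('xyz',c['rotation'],degrees=True).as_matrix()/" h.py
python3 - <<'E'
from h import *
for n in ('top','side'):
    T=look(n,n+'0')
    for q in ['easel','hole_left','hole_right','pin','screw','pan','rack','rack_hole','punch','punch_tip','ink_pot','mallet','brush']:
        print(n,q,lm(n,T,q))
T=T_cam('top')
for nm,uv,z in [('panrimc',(217,296),.04),('handle end',(224,238),.033),('cleat farL',(278,257),.15),('cleat farR',(344,262),.15),('pin',(330,273),.143),('rack TL',(401,262),.1),('rack TR',(433,266),.1),('rack BL',(390,328),.1),('punch',(417,297),.17)]:
    print(nm,ray('top',T,uv,z).round(3))
print(observe()['time'])
E
```

```text
top easel [(0.59, array([ 0.4999,  0.0036, -0.0006]))]
top hole_left [(0.83, array([0.5345, 0.0604, 0.1394]))]
top hole_right [(0.69, array([ 0.5266, -0.0573,  0.1424]))]
top pin []
top screw [(0.56, array([0.5468, 0.0514, 0.1304]))]
top pan [(0.58, array([ 0.4677,  0.2645, -0.0015]))]
top rack [(0.55, array([ 0.4562, -0.2795,  0.0024]))]
top rack_hole [(0.64, array([ 0.7517, -0.2536, -0.0016])), (0.59, array([ 0.4532, -0.2781,  0.0985]))]
top punch [(0.59, array([ 0.528 , -0.0538,  0.1414])), (0.56, array([ 0.4499, -0.2778,  0.1023]))]
top punch_tip []
top ink_pot [(0.97, array([ 0.4901,  0.4683, -0.0045]))]
top mallet [(0.88, array([ 0.5235, -0.4779, -0.0007]))]
top brush [(0.86, array([ 0.7513, -0.2525, -0.0016]))]
side easel [(0.88, array([0.5027, 0.0035, 0.0025]))]
side hole_left [(0.95, array([0.538 , 0.0528, 0.1437])), (0.73, array([ 0.5219, -0.0542,  0.1424]))]
side hole_right [(0.72, array([ 0.5258, -0.0558,  0.1443]))]
side pin [(0.49, array([ 0.5332, -0.0535,  0.123 ]))]
side screw [(0.58, array([0.5443, 0.0489, 0.1345]))]
side pan [(0.64, array([ 0.4638,  0.2606, -0.0026]))]
side rack [(0.63, array([ 0.4555, -0.2785, -0.0018]))]
side rack_hole [(0.68, array([ 0.4499, -0.2793,  0.0972]))]
side punch [(0.78, array([ 0.4478, -0.2776,  0.0972]))]
side punch_tip [(0.68, array([ 0.4521, -0.2849,  0.0221]))]
side ink_pot [(0.88, array([0.4938, 0.4645, 0.0023])), (0.46, array([ 7.471e-01, -2.525e-01,  4.000e-04]))]
side mallet [(0.76, array([ 5.190e-01, -4.823e-01,  4.000e-04]))]
side brush [(0.88, array([ 0.7466, -0.2551,  0.0024])), (0.25, array([ 0.4515, -0.277 ,  0.0967]))]
panrimc [0.466 0.259 0.04 ]
handle end [0.628 0.239 0.033]
cleat farL [0.569 0.08  0.15 ]
cleat farR [ 0.552 -0.088  0.15 ]
pin [ 0.524 -0.052  0.143]
rack TL [ 0.548 -0.246  0.1  ]
rack TR [ 0.535 -0.332  0.1  ]
rack BL [ 0.373 -0.21   0.1  ]
punch [ 0.459 -0.268  0.17 ]
2.8
```

>>> {"fn": "carry_out", "kwargs": {
  "increments": [0, 0, 0, 9.5, 0, 0, 0, 9.5, 0, 0, 0, 9.5, 14.7, -46.9, 0, 0, 14.7, -46.9, 0, 0],
  "fingers": 0.6
}}

```text
time: 3.42
ee_pos: [0.2605, -0.4681, 0.2531]
tcp_rot: [-180.0, -0.0, -7.1]
contact_force: [-0.3, -0.6, -0.1]
finger_gap: 0.6
finger_force: 0.0
```

>>> {"fn": "carry_out", "kwargs": {
  "increments": [14.7, -46.9, 0, 0, 14.7, -46.9, 0, 0, 14.7, -46.9, 0, 0, 14.7, -46.9, 0, 0, 14.7, -46.9, 0, 0]
}}

```text
time: 4.05
ee_pos: [0.3625, -0.2437, 0.2536]
tcp_rot: [180.0, -0.0, -7.0]
contact_force: [1.0, 0.0, 0.0]
finger_gap: 0.604
finger_force: 0.0
```

>>> {"fn": "carry_out", "kwargs": {
  "increments": [14.7, -46.9, 0, 0, 14.7, -46.9, 0, 0, 14.7, -46.9, 0, 0, 14.7, -46.9, 0, 0, 14.7, -46.9, 0, 0]
}}

```text
time: 4.68
ee_pos: [0.4642, -0.0198, 0.2536]
tcp_rot: [180.0, -0.0, -7.0]
contact_force: [1.3, -0.8, -0.2]
finger_gap: 0.601
finger_force: 0.0
```

>>> {"fn": "carry_out", "kwargs": {
  "increments": [14.7, -46.9, 0, 0, 14.7, -46.9, 0, 0, 14.7, -46.9, 0, 0, 14.7, -46.9, 0, 0, 14.7, -46.9, 0, 0]
}}

```text
time: 5.3
ee_pos: [0.5658, 0.2041, 0.2534]
tcp_rot: [-180.0, -0.0, -7.0]
contact_force: [0.5, -1.1, -0.6]
finger_gap: 0.601
finger_force: 0.0
```

>>> {"fn": "carry_out", "kwargs": {
  "increments": [14.7, -46.9, 0, 0, 0, 0, 50, 0, 0, 0, 30, 0, 0, 0, 0, 0]
}}

```text
time: 5.8
ee_pos: [0.5834, 0.2467, 0.1707]
tcp_rot: [179.9, 0.3, -7.0]
contact_force: [-0.4, 0.7, -0.3]
finger_gap: 0.598
finger_force: 0.0
```

Run:
```python
from h import *
T=look('wrist','w1'); s=observe(); print(s['time'],s['ee_pos'],s['tcp_rot'],s['finger_gap'])
print(lm('wrist',T,'pan'),lm('wrist',T,'pan',boxes_of))
```

```text
5.85 [0.58493199 0.2470233  0.17270955] [ 1.79954345e+02  1.18314357e-01 -7.02487452e+00] 0.6007050644625757
[(0.73, array([0.4694, 0.2608, 0.0016]))] [(0.63, array([0.4702, 0.2481, 0.0084]))]
```

View pics/w1.png

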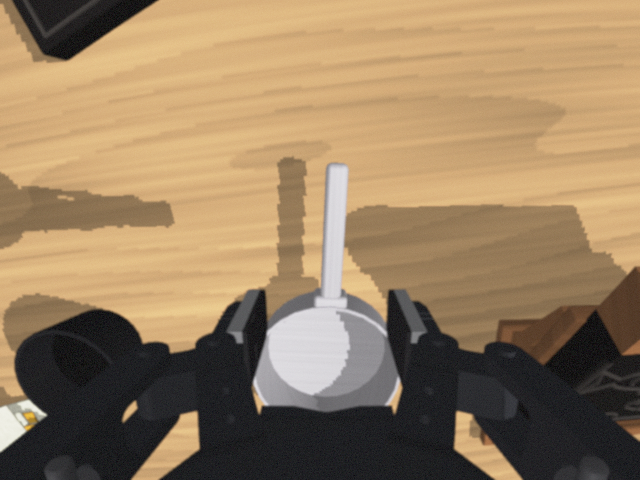

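Run:
```python
from h import *
T=T_cam('wrist')
for uv in [(331,290),(337,166)]: print(ray('wrist',T,uv,.038).round(4))
```

```text
[0.5431 0.2497 0.038 ]
[0.6363 0.2343 0.038 ]
```

>>> {"fn": "carry_out", "kwargs": {
  "increments": [2.7, 4.2, 40, 2.4, 0, 0, 40, 0, 0, 0, 35, 0, 0, 0, 20, 0, 0, 0, 0, 0]
}}

```text
time: 6.58
ee_pos: [0.5877, 0.2426, 0.0382]
tcp_rot: [180.0, 0.0, -9.4]
contact_force: [-0.3, -0.5, 0.7]
finger_gap: 0.6
finger_force: 0.0
```

>>> {"fn": "carry_out", "kwargs": {
  "increments": [0, 0, 0, 0, 0, 0, 0, 0, 0, 0, 0, 0, 0, 0, 0, 0],
  "fingers": 0.0
}}

```text
time: 7.08
ee_pos: [0.589, 0.2429, 0.0395]
tcp_rot: [-179.9, -0.2, -9.4]
contact_force: [2.3, -1.2, 5.2]
finger_gap: 0.172
finger_force: 59.1
```

>>> {"fn": "carry_out", "kwargs": {
  "increments": [29, -5, 0, 0, 29, -5, 0, 0, 29, -5, 0, 0, 6.5, 39.4, 0, 0, 6.5, 39.4, 0, 0]
}}

```text
time: 7.7
ee_pos: [0.6765, 0.1641, 0.0389]
tcp_rot: [-179.9, -0.0, -9.4]
contact_force: [0.5, 2.3, 3.9]
finger_gap: 0.176
finger_force: 59.3
```

>>> {"fn": "carry_out", "kwargs": {
  "increments": [6.5, 39.4, 0, 0, 6.5, 39.4, 0, 0, 6.5, 39.4, 0, 0, 6.5, 39.4, 0, 0, 6.5, 39.4, 0, 0]
}}

```text
time: 8.32
ee_pos: [0.6755, -0.0364, 0.0387]
tcp_rot: [-179.9, 0.0, -9.5]
contact_force: [0.1, 2.6, 3.5]
finger_gap: 0.174
finger_force: 63.6
```

>>> {"fn": "carry_out", "kwargs": {
  "increments": [6.5, 39.4, 0, 0, 0, 0, 0, 0, 0, 0, 0, 0]
}}

```text
time: 8.7
ee_pos: [0.6759, -0.0769, 0.0387]
tcp_rot: [180.0, -0.0, -9.4]
contact_force: [-0.3, -3.8, 4.3]
finger_gap: 0.17
finger_force: 63.7
```

Run:
```python
from h import *
T=look('side','s2'); print(lm('side',T,'pan'))
for n in ('top',):
    T=look(n); print(lm(n,T,'pan'),lm(n,T,'hole_right'),lm(n,T,'hole_left'))
T=look('wrist','w2'); print(lm('wrist',T,'pan'),lm('wrist',T,'hole_right'),lm('wrist',T,'pin')); s=observe(); print(s['ee_pos'],s['finger_gap'])
```

```text
[(0.66, array([ 0.5217, -0.0573,  0.1413]))]
[(0.76, array([ 0.5558, -0.053 , -0.0019]))] [(0.62, array([ 0.5234, -0.0553,  0.1423])), (0.29, array([ 0.4528, -0.282 ,  0.0995]))] [(0.62, array([0.5374, 0.0597, 0.1402]))]
[] [] []
[ 0.67594982 -0.07568012  0.03847034] 0.17086614989995158
```

View pics/s2.png

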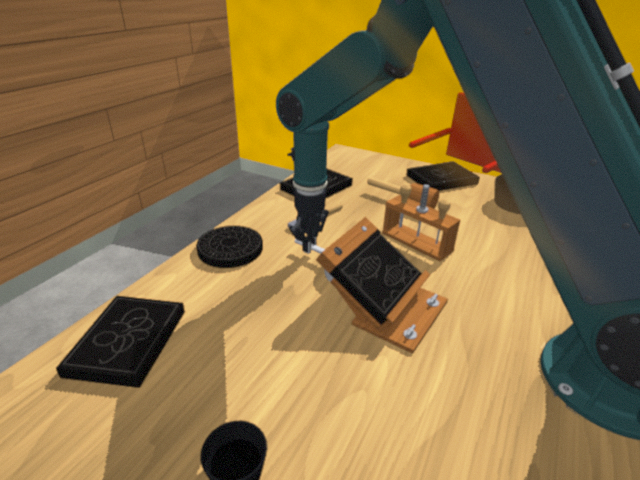

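>>> {"fn": "carry_out", "kwargs": {
  "increments": [0, 0, 0, 0, 0, 0, 0, 0, 0, 0, 20, 0, 0, 0, -20, 0, 0, 0, -50, 0],
  "fingers": 0.6
}}

```text
time: 9.82
ee_pos: [0.6726, -0.0755, 0.085]
tcp_rot: [-180.0, 0.5, -9.4]
contact_force: [0.5, -0.2, -0.3]
finger_gap: 0.595
finger_force: 0.0
```

>>> {"fn": "carry_out", "kwargs": {
  "increments": [0, 0, -55, 0, 0, 0, -60, 0, 0, 0, -57, 0, -37.6, 47.4, 0, 0, -37.6, 47.4, 0, 0]
}}

```text
time: 10.45
ee_pos: [0.5853, -0.1579, 0.2603]
tcp_rot: [180.0, -0.0, -9.3]
contact_force: [-1.5, -1.2, 0.3]
finger_gap: 0.601
finger_force: 0.0
```

>>> {"fn": "carry_out", "kwargs": {
  "increments": [-37.6, 47.4, 0, 0, -37.6, 47.4, 0, 0, -37.6, 47.4, 0, 0, 0, 0, 0, 2.2, 0, 0, 0, 0]
}}

```text
time: 11.08
ee_pos: [0.4506, -0.2794, 0.2595]
tcp_rot: [-179.9, 0.1, -11.7]
contact_force: [-0.3, -0.5, 0.3]
finger_gap: 0.602
finger_force: 0.0
```

Run:
```python
from h import *
T=look('wrist','w3'); s=observe(); print(s['time'],s['ee_pos'],s['tcp_rot'])
for q in ('rack','rack_hole','punch'): print(q,lm('wrist',T,q))
T=look('top'); print(lm('top',T,'pan'))
```

```text
11.125 [ 0.45111606 -0.27903377  0.25964394] [-1.79946875e+02  5.03272363e-02 -1.16092062e+01]
rack [(0.82, array([ 0.4513, -0.2776,  0.0046]))]
rack_hole []
punch [(0.66, array([ 0.452 , -0.2788,  0.097 ]))]
[(0.73, array([ 0.7476, -0.2522, -0.0008])), (0.68, array([ 0.5556, -0.0566, -0.0037]))]
```

View pics/w3.png

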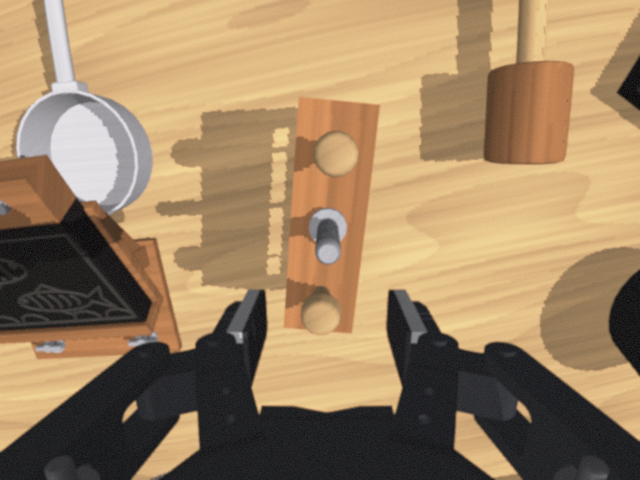

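Run:
```python
from h import *
T=T_cam('wrist')
for uv,z in [((327,254),.171),((327,222),.106),((336,152),.150),((320,313),.150),((299,97),.1),((285,328),.1),((379,104),.1),((352,332),.1)]: print(ray('wrist',T,uv,z).round(4))
```

```text
[ 0.4532 -0.2788  0.171 ]
[ 0.4578 -0.2799  0.106 ]
[ 0.5109 -0.2963  0.15  ]
[ 0.4042 -0.2638  0.15  ]
[ 0.5529 -0.2783  0.1   ]
[ 0.3705 -0.2246  0.1   ]
[ 0.5364 -0.335   0.1   ]
[ 0.3549 -0.2813  0.1   ]
```

>>> {"fn": "carry_out", "kwargs": {
  "increments": [3.5, 0, 0, 5, 0, 0, 40, 0, 0, 0, 40, 0, 0, 0, 31, 0, 0, 0, 0, 0]
}}

```text
time: 12.0
ee_pos: [0.4536, -0.2783, 0.1472]
tcp_rot: [-179.9, 0.3, -16.6]
contact_force: [0.2, 0.7, -0.4]
finger_gap: 0.599
finger_force: 0.0
```

>>> {"fn": "carry_out", "kwargs": {
  "increments": [0, 0, 0, 0, 0, 0, 0, 0, 0, 0, 0, 0, 0, 0, 0, 0],
  "fingers": 0.0
}}

```text
time: 12.5
ee_pos: [0.4558, -0.2807, 0.1509]
tcp_rot: [179.9, -0.2, -16.6]
contact_force: [-0.1, -0.6, 6.6]
finger_gap: 0.174
finger_force: 58.3
```

>>> {"fn": "carry_out", "kwargs": {
  "increments": [0, 0, -22, 0, 0, 0, -22, 0, 0, 0, -22, 0, 0, 0, 0, 0]
}}

```text
time: 13.0
ee_pos: [0.4557, -0.2807, 0.2169]
tcp_rot: [179.9, -0.2, -16.6]
contact_force: [-0.5, 0.2, -3.0]
finger_gap: 0.171
finger_force: 58.7
```

>>> {"fn": "carry_out", "kwargs": {
  "increments": [-8.75, 0, 1.1, 0, -8.75, 0, 1.1, 0, -8.75, 0, 1.1, 0, -8.75, 0, 1.1, 0]
}}

```text
time: 13.5
ee_pos: [0.4208, -0.2698, 0.2105]
tcp_rot: [-180.0, -0.0, -16.6]
contact_force: [5.2, -2.2, -3.4]
finger_gap: 0.173
finger_force: 59.5
```

Run:
```python
from h import *
T=look('side','s4'); s=observe(); print(s['time'],s['ee_pos'],s['tcp_rot'],s['contact_force'])
for q in ('punch','punch_tip'): print(q,lm('side',T,q))
im=cv2.imread('pics/s4.png'); cv2.imwrite('pics/s4c.png',cv2.resize(im[100:300,300:520],None,fx=2.5,fy=2.5))
```

```text
13.55 [ 0.41948861 -0.26921217  0.21037487] [-1.79976322e+02  8.95277473e-02 -1.66304957e+01] [ 2.42948963 -1.64715618 -0.9009702 ]
punch [(0.68, array([ 0.4306, -0.271 ,  0.1588]))]
punch_tip [(0.48, array([ 0.4533, -0.2836,  0.0846]))]
```

View pics/s4c.png

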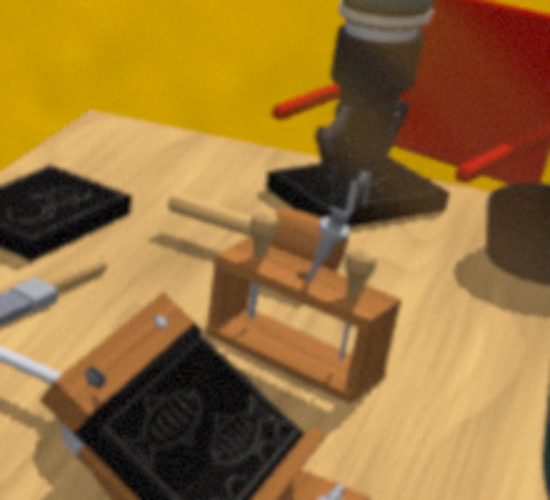

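>>> {"fn": "carry_out", "kwargs": {
  "increments": [-6.5, 0, 3, 0, -6.5, 0, 3, 0, -6.5, 0, 3, 0, -6.5, 0, 3, 0, 0, 0, 0, 0]
}}

```text
time: 14.28
ee_pos: [0.3969, -0.2631, 0.1994]
tcp_rot: [179.9, -0.1, -16.6]
contact_force: [4.5, -2.3, 3.3]
finger_gap: 0.174
finger_force: 62.8
```

Run:
```python
from h import *
for n in ('side','top'):
  T=look(n); s=observe(); print(s['time'],s['ee_pos'],s['contact_force'])
  for q in ('punch','punch_tip'): print(q,lm(n,T,q))
```

```text
14.325 [ 0.39689838 -0.26317383  0.19945753] [ 4.86723973 -2.1832276   3.54636449]
punch [(0.77, array([ 0.42  , -0.2675,  0.1505]))]
punch_tip [(0.57, array([ 0.4544, -0.2873,  0.0839])), (0.16, array([ 0.5325, -0.0505,  0.1248]))]
14.475 [ 0.39689446 -0.26318059  0.19943833] [ 4.18311271 -2.47232587  5.33568716]
punch [(0.69, array([ 0.4191, -0.2687,  0.1544]))]
punch_tip [(0.48, array([ 0.4557, -0.2818,  0.0843]))]
```

>>> {"fn": "carry_out", "kwargs": {
  "increments": [-12.5, 0, -21.7, 0, 0, 0, -40, 0, 0, 0, -38, 0, 0, 0, 0, -10.6, 0, 0, 0, 0]
}}

```text
time: 15.2
ee_pos: [0.3822, -0.2574, 0.2973]
tcp_rot: [-179.8, 0.3, -6.1]
contact_force: [0.1, -0.1, -2.2]
finger_gap: 0.171
finger_force: 62.0
```

>>> {"fn": "carry_out", "kwargs": {
  "increments": [8.4, -43.5, 0, 0, 8.4, -43.5, 0, 0, 8.4, -43.5, 0, 0, 8.4, -43.5, 0, 0, 8.4, -43.5, 0, 0]
}}

```text
time: 15.82
ee_pos: [0.447, -0.0453, 0.2969]
tcp_rot: [-180.0, 0.3, -6.3]
contact_force: [0.8, 0.3, -1.9]
finger_gap: 0.172
finger_force: 61.9
```

>>> {"fn": "carry_out", "kwargs": {
  "increments": [0, 0, 0, 0, 0, 0, 0, 0]
}}

```text
time: 16.08
ee_pos: [0.4475, -0.047, 0.2974]
tcp_rot: [180.0, 0.2, -6.1]
contact_force: [0.2, -0.5, -1.9]
finger_gap: 0.173
finger_force: 61.9
```

Run:
```python
from h import *
for n in ('wrist','side','top'):
  T=look(n,'a_'+n); s=observe(); print(s['time'],s['ee_pos'],s['tcp_rot'])
  for q in ('punch','punch_tip','pin','hole_right','hole_left'): print(q,lm(n,T,q))
```

```text
16.125 [ 0.44774274 -0.04755185  0.29767314] [ 1.79984713e+02  1.72278568e-01 -6.13343674e+00]
punch [(0.91, array([ 0.4735, -0.0486,  0.2496])), (0.73, array([ 0.5003,  0.0053, -0.0028]))]
punch_tip [(0.7, array([ 0.5246, -0.0588,  0.1402]))]
pin [(0.64, array([ 0.5354, -0.051 ,  0.1229]))]
hole_right []
hole_left [(0.94, array([0.533 , 0.0529, 0.1427]))]
16.425 [ 0.44875691 -0.04773695  0.29856923] [ 1.79999649e+02  1.55559142e-02 -6.12003158e+00]
punch [(0.73, array([ 0.4731, -0.0486,  0.2501]))]
punch_tip [(0.59, array([ 0.5131, -0.058 ,  0.1834]))]
pin [(0.37, array([ 0.5315, -0.0524,  0.1265]))]
hole_right [(0.71, array([ 0.5254, -0.053 ,  0.1419])), (0.21, array([0.5377, 0.0569, 0.1459]))]
hole_left [(0.61, array([0.5386, 0.0562, 0.1464]))]
16.725 [ 0.44896844 -0.04712545  0.29865825] [-1.79995766e+02 -3.86786873e-03 -6.03780585e+00]
punch [(0.62, array([ 0.4921,  0.4671, -0.0015])), (0.39, array([ 0.4693, -0.0468,  0.2541]))]
punch_tip [(0.67, array([ 0.5114, -0.0537,  0.1859])), (0.38, array([ 0.4713, -0.0481,  0.2527]))]
pin []
hole_right [(0.76, array([ 0.5243, -0.0538,  0.146 ]))]
hole_left [(0.93, array([0.5377, 0.0596, 0.1386]))]
```

View pics/a_wrist.png

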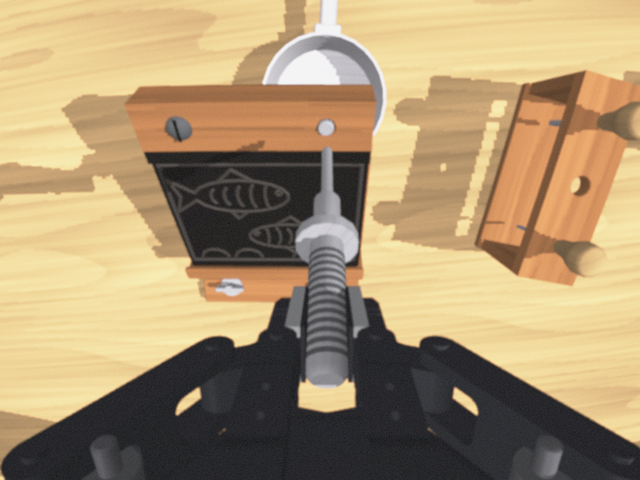

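```bash
cat >> h.py <<'E'
def toolray(uv):
    "camera origin and ray in tool frame"
    c=calibration('wrist'); A=np.array(c['T_tool_cam'])
    p=cv2.undistortPoints(np.array([[uv]],float),np.array(c['mtx']),np.array(c['dist_coeffs'])).ravel()
    return A[:3,3],A[:3,:3]@np.array([p[0],-p[1],-1])
def tip_from(uv,L=126.5):
    o,d=toolray(uv)
    for th in np.arange(15,45,.05):
        t=np.radians(th); P=np.array([L*np.sin(t),0,3+L*np.cos(t)])/1e3
        k=(P[2]-o[2])/d[2]; e=o[0]+k*d[0]-P[0]
        if abs(e)<2e-4: return th,P*1e3,(o+k*d)*1e3
def pin_tool(uv,zw,zt):
    o,d=toolray(uv); k=((zt-zw)-o[2])/d[2]; return (o+k*d)*1e3
E
python3 - <<'E'
from h import *
# wrist picture taken at z .2977
for L in (124,126.5,129): print(tip_from((327,149),L))
print('pin',pin_tool((326,128),.1435,.2977),'screw',pin_tool((178,128),.1435,.2977))
T=T_cam('wrist')
s=observe(); print(s['ee_pos'],s['tcp_rot'])
print(ray('wrist',T,(326,128),.1435))
im=cv2.imread('pics/a_wrist.png'); cv2.imwrite('pics/awc.png',cv2.resize(im[100:240,260:400],None,fx=4,fy=4,interpolation=cv2.INTER_CUBIC))
E
```

```text
(np.float64(30.60000000000022), array([ 63.12113555,   0.        , 109.73201135]), array([ 6.32724658e+01, -2.87987835e-02,  1.09732011e+02]))
(np.float64(29.90000000000021), array([ 63.05869908,   0.        , 112.66243874]), array([ 6.31726693e+01, -2.30479260e-02,  1.12662439e+02]))
(np.float64(29.200000000000202), array([ 62.93389603,   0.        , 115.60694797]), array([ 6.30723934e+01, -1.72694334e-02,  1.15606948e+02]))
pin [ 76.8022765   -0.67760748 154.2       ] screw [  77.75995703 -110.13035063  154.2       ]
[ 0.4489546  -0.04701773  0.29861678] [-1.79997052e+02  1.62423091e-03 -6.02142144e+00]
[ 0.52541954 -0.05439337  0.1435    ]
```

View pics/awc.png

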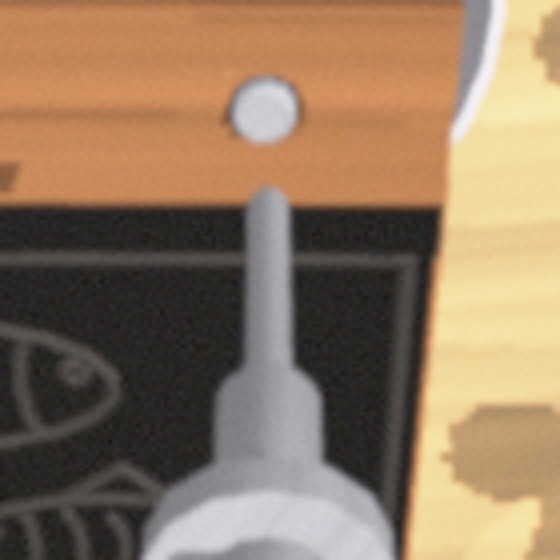

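>>> {"fn": "carry_out", "kwargs": {
  "increments": [-10.3, -0.7, 0, 0, 6.7, 0, 11.5, 0, 6.7, 0, 11.5, 0, 6.6, 0, 11.6, 0, 0, 0, 0, 0]
}}

```text
time: 17.6
ee_pos: [0.4586, -0.0473, 0.2625]
tcp_rot: [-180.0, 0.2, -6.0]
contact_force: [-0.3, -0.7, -1.9]
finger_gap: 0.17
finger_force: 61.9
```

Run:
```python
from h import *
T=look('wrist','b'); s=observe(); print(s['time'],s['ee_pos'],s['tcp_rot'],s['contact_force'])
im=cv2.imread('pics/b.png'); cv2.imwrite('pics/bc.png',cv2.resize(im[90:230,260:400],None,fx=4,fy=4,interpolation=cv2.INTER_CUBIC))
```

```text
17.65 [ 0.45858631 -0.04730199  0.26315934] [-1.79977639e+02  1.10295724e-01 -6.02276875e+00] [ 0.37888936 -0.00891564 -1.2398785 ]
```

View pics/bc.png

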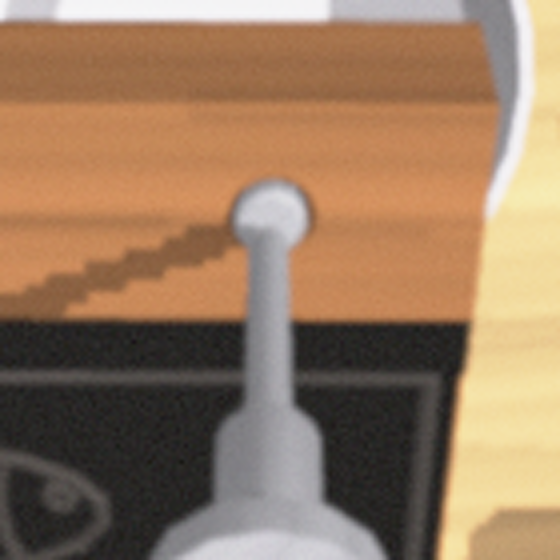

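Run:
```python
from h import *
print('pin',pin_tool((327.7,143.8),.1435,.2631)); print('tip',tip_from((327,148.5)))
```

```text
pin [ 66.22327307   0.44166444 119.6       ]
tip (np.float64(30.050000000000214), array([ 63.34557825,   0.        , 112.49697583]), array([ 6.34856060e+01, -2.35646490e-02,  1.12496976e+02]))
```

>>> {"fn": "carry_out", "kwargs": {
  "increments": [-0.8, 0.5, 0, 0, 2, 0, 3.5, 0, 2, 0, 3.5, 0, 2, 0, 3.5, 0, 1, 0, 1.7, 0]
}}

```text
time: 18.27
ee_pos: [0.4646, -0.0486, 0.2523]
tcp_rot: [180.0, 0.0, -6.0]
contact_force: [-3.4, 0.1, 6.4]
finger_gap: 0.173
finger_force: 62.5
```

Run:
```python
from h import *
T=look('wrist','c'); s=observe(); print(s['time'],s['ee_pos'],s['tcp_rot'],s['contact_force'],s['moment'])
im=cv2.imread('pics/c.png'); cv2.imwrite('pics/cc.png',cv2.resize(im[90:230,260:400],None,fx=4,fy=4,interpolation=cv2.INTER_CUBIC))
```

```text
18.325 [ 0.46474474 -0.04854326  0.25216702] [ 1.79996484e+02  4.08052945e-03 -6.02368994e+00] [-2.87024185  0.07579582  4.61591596] [0.00700602 0.30911601 0.0087192 ]
```

View pics/cc.png

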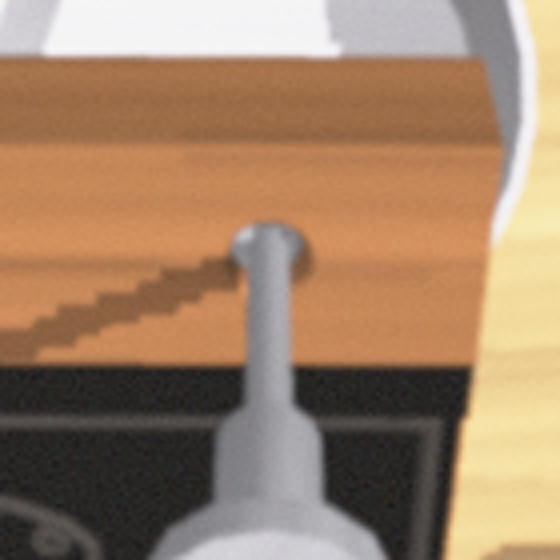

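>>> {"fn": "carry_out", "kwargs": {
  "increments": [-2.5, 0.3, -0.8, 0, 2, 0, 3.4, 0, 2, 0, 3.4, 0, 2, 0, 3.5, 0, 2, 0, 3.5, 0]
}}

```text
time: 18.95
ee_pos: [0.4698, -0.0493, 0.2389]
tcp_rot: [-180.0, 0.1, -6.0]
contact_force: [-3.0, 1.1, 5.0]
finger_gap: 0.171
finger_force: 62.4
```

Run:
```python
from h import *
T=look('wrist','d'); s=observe(); print(s['time'],s['ee_pos'],s['tcp_rot'],s['contact_force'],s['moment'])
im=cv2.imread('pics/d.png'); cv2.imwrite('pics/dc.png',cv2.resize(im[90:230,260:400],None,fx=4,fy=4,interpolation=cv2.INTER_CUBIC))
```

```text
19.0 [ 0.47013502 -0.04934565  0.23839671] [-1.79990475e+02  3.94239490e-02 -6.02702599e+00] [-0.80955201 -0.88716029 -1.21840892] [ 0.00639925  0.0533435  -0.02762639]
```

View pics/dc.png

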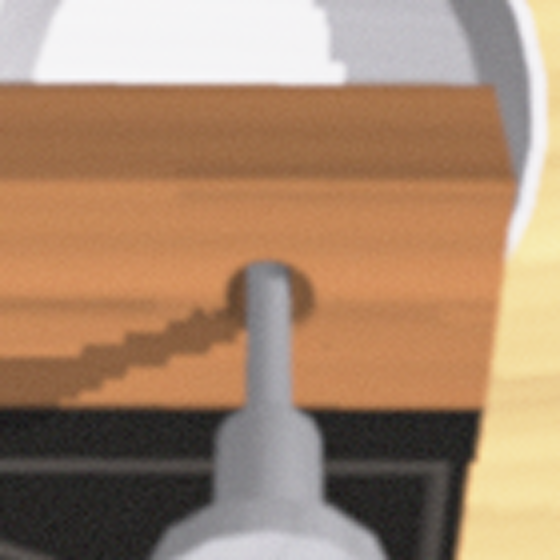

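>>> {"fn": "carry_out", "kwargs": {
  "increments": [1.5, 0, 2.6, 0, 1.5, 0, 2.6, 0, 1.5, 0, 2.6, 0, 1.5, 0, 2.6, 0, 0, 0, 0, 0]
}}

```text
time: 19.62
ee_pos: [0.4762, -0.05, 0.2281]
tcp_rot: [-180.0, 0.0, -6.0]
contact_force: [0.5, -0.6, -2.6]
finger_gap: 0.171
finger_force: 62.2
```

Run:
```python
from h import *
s=observe(); print(s['time'],s['ee_pos'],s['contact_force'],s['moment'])
for n in ('wrist','side','top'):
  T=look(n,'e_'+n)
  for q in ('punch','punch_tip','pin','hole_right','pan'): print(q,lm(n,T,q))
```

```text
19.625 [ 0.47618928 -0.05000768  0.22809073] [ 0.48907981 -0.62777663 -2.55720788] [0.02729856 0.06200928 0.02821076]
punch [(0.82, array([ 0.4999, -0.0517,  0.1811])), (0.68, array([0.5372, 0.053 , 0.1395]))]
punch_tip [(0.55, array([ 0.4989, -0.0506,  0.1774]))]
pin [(0.58, array([ 0.5726, -0.0565,  0.0088]))]
hole_right [(0.88, array([ 0.5186, -0.0603,  0.143 ]))]
pan [(0.78, array([ 0.5532, -0.0546,  0.0015]))]
punch [(0.66, array([ 0.4979, -0.052 ,  0.1808])), (0.37, array([ 0.5395, -0.0617,  0.1122]))]
punch_tip [(0.46, array([ 0.541 , -0.0601,  0.1132]))]
pin [(0.25, array([ 7.466e-01, -2.533e-01,  6.000e-04]))]
hole_right [(0.74, array([ 0.5236, -0.0571,  0.1434]))]
pan []
punch [(0.43, array([ 0.4977, -0.0527,  0.1819]))]
punch_tip []
pin [(0.48, array([ 0.5663, -0.0589,  0.0085]))]
hole_right [(0.78, array([ 0.5254, -0.0545,  0.1432]))]
pan [(0.76, array([ 0.5541, -0.0548, -0.001 ]))]
```

>>> {"fn": "carry_out", "kwargs": {
  "increments": [-7.5, 0, -13, 0, -7.5, 0, -13, 0, -7.5, 0, -13, 0, 0, 0, -16, 0, 0, 0, -16, 0]
}}

```text
time: 21.15
ee_pos: [0.4533, -0.0476, 0.3009]
tcp_rot: [180.0, -0.1, -6.0]
contact_force: [0.2, -0.2, -1.2]
finger_gap: 0.172
finger_force: 62.2
```

>>> {"fn": "carry_out", "kwargs": {
  "increments": [-9.3, 43.6, 0, 0, -9.3, 43.6, 0, 0, -9.3, 43.6, 0, 0, -9.3, 43.6, 0, 0, -9.3, 43.6, 0, 0]
}}

```text
time: 21.78
ee_pos: [0.3838, -0.2607, 0.3005]
tcp_rot: [180.0, -0.1, -6.0]
contact_force: [0.6, 0.7, -1.8]
finger_gap: 0.171
finger_force: 61.9
```

>>> {"fn": "carry_out", "kwargs": {
  "increments": [0, 0, 0, 10.6, 0, 0, 0, 0]
}}

```text
time: 22.02
ee_pos: [0.3842, -0.2598, 0.3001]
tcp_rot: [180.0, -0.0, -16.6]
contact_force: [-0.6, 0.7, -2.3]
finger_gap: 0.169
finger_force: 61.8
```

Run:
```python
from h import *
for n in ('wrist','side','top'):
  T=look(n,'f_'+n); s=observe();print(s['time'],s['ee_pos'],s['tcp_rot'])
  for q in ('punch','punch_tip','rack_hole','rack','pin'): print(q,lm(n,T,q))
# detect tip & dark hole in wrist image
im=cv2.imread('pics/f_wrist.png'); hsv=cv2.cvtColor(im,cv2.COLOR_BGR2HSV)
for v in range(60,260,4):
  row=hsv[v,290:370]; m=np.where((row[:,1]<60)&(row[:,2]>60))[0]
  print(v,(290+m.min(),290+m.max()) if len(m) else None,end=' ')
```

```text
22.075 [ 0.38440271 -0.25942076  0.29998745] [-1.79998646e+02 -2.58952094e-02 -1.64459451e+01]
punch [(0.65, array([ 0.4087, -0.2657,  0.2541])), (0.53, array([ 0.5724, -0.0566,  0.0087]))]
punch_tip [(0.93, array([ 0.4386, -0.279 ,  0.1858]))]
rack_hole [(0.58, array([ 0.4517, -0.2782,  0.1043]))]
rack [(0.97, array([ 0.4537, -0.2789,  0.0026]))]
pin [(0.96, array([ 0.5709, -0.0546,  0.0115])), (0.57, array([ 0.4081, -0.2641,  0.2496]))]
22.375 [ 0.38485753 -0.25909396  0.29951577] [-1.79998022e+02 -5.13946383e-03 -1.65077847e+01]
punch [(0.61, array([ 0.4061, -0.2653,  0.2509]))]
punch_tip [(0.52, array([ 0.4444, -0.2817,  0.1847]))]
rack_hole [(0.97, array([ 0.4504, -0.2779,  0.0947])), (0.23, array([0.5037, 0.0014, 0.001 ]))]
rack [(0.88, array([ 4.549e-01, -2.814e-01,  4.000e-04])), (0.35, array([ 0.406 , -0.2628,  0.2519]))]
pin [(0.67, array([ 0.5231, -0.0572,  0.1405]))]
22.675 [ 0.38474641 -0.25946943  0.29936482] [-1.79991890e+02  6.94626462e-03 -1.66016961e+01]
punch [(0.71, array([ 0.4109, -0.2677,  0.254 ]))]
punch_tip []
rack_hole [(0.63, array([ 0.4555, -0.2816,  0.099
[... 622 characters left out ...]
 180 (np.int64(322), np.int64(332)) 184 (np.int64(322), np.int64(332)) 188 (np.int64(322), np.int64(332)) 192 (np.int64(321), np.int64(333)) 196 (np.int64(317), np.int64(337)) 200 (np.int64(314), np.int64(339)) 204 (np.int64(314), np.int64(339)) 208 (np.int64(315), np.int64(339)) 212 (np.int64(314), np.int64(339)) 216 (np.int64(313), np.int64(341)) 220 (np.int64(307), np.int64(347)) 224 (np.int64(302), np.int64(352)) 228 (np.int64(299), np.int64(354)) 232 (np.int64(297), np.int64(356)) 236 (np.int64(297), np.int64(357)) 240 (np.int64(296), np.int64(358)) 244 (np.int64(296), np.int64(358)) 248 (np.int64(296), np.int64(357)) 252 (np.int64(298), np.int64(356)) 256 (np.int64(301), np.int64(353))
```

>>> {"fn": "carry_out", "kwargs": {
  "increments": [13.3, 0, 0, 0, 0, 0, 40, 0, 0, 0, 40, 0, 0, 0, 15, 0, 0, 0, 0, 0]
}}

```text
time: 23.55
ee_pos: [0.3976, -0.2633, 0.2039]
tcp_rot: [-180.0, 0.1, -16.6]
contact_force: [-0.1, -0.3, -2.1]
finger_gap: 0.169
finger_force: 62.0
```

>>> {"fn": "carry_out", "kwargs": {
  "increments": [7.9, 0, -2.4, 0, 7.9, 0, -2.4, 0, 7.9, 0, -2.4, 0]
}}

```text
time: 23.92
ee_pos: [0.4207, -0.2704, 0.2125]
tcp_rot: [180.0, -0.0, -16.6]
contact_force: [-4.2, 0.3, -1.8]
finger_gap: 0.17
finger_force: 60.2
```

Run:
```python
from h import *
for n in ('wrist','side'):
  T=look(n,'g_'+n); s=observe();print(s['time'],s['ee_pos'],s['contact_force'])
  for q in ('punch','punch_tip'): print(q,lm(n,T,q))
```

```text
23.975 [ 0.42188598 -0.27091896  0.21273971] [-2.4450252   1.20068021 -0.78583115]
punch [(0.77, array([ 0.4346, -0.2738,  0.1622]))]
punch_tip [(0.93, array([ 0.4598, -0.2825,  0.089 ]))]
24.125 [ 0.42084903 -0.27052955  0.21201941] [-2.9106298   0.68704297 -0.73711454]
punch [(0.79, array([ 0.435 , -0.2712,  0.1609])), (0.42, array([ 0.4479, -0.2746,  0.0964]))]
punch_tip [(0.72, array([ 0.4632, -0.2849,  0.089 ]))]
```

>>> {"fn": "carry_out", "kwargs": {
  "increments": [7.1, 0, -1.2, 0, 7.1, 0, -1.2, 0, 7.1, 0, -1.2, 0]
}}

```text
time: 24.6
ee_pos: [0.441, -0.2763, 0.2151]
tcp_rot: [-180.0, 0.0, -16.6]
contact_force: [-4.2, 1.4, -2.3]
finger_gap: 0.169
finger_force: 59.1
```

>>> {"fn": "carry_out", "kwargs": {
  "increments": [7.6, 0, 0, 0, 7.6, 0, 0, 0, 7.6, 0, 0, 0, 0, 0, 0, 0]
}}

```text
time: 25.1
ee_pos: [0.4635, -0.2832, 0.2151]
tcp_rot: [-180.0, -0.1, -16.6]
contact_force: [-2.1, 0.5, -2.1]
finger_gap: 0.17
finger_force: 58.7
```

Run:
```python
from h import *
for n in ('wrist','side'):
  T=look(n,'k_'+n); s=observe();print(s['time'],s['ee_pos'],s['contact_force'])
  for q in ('punch','punch_tip'): print(q,lm(n,T,q))
# project expected points for a vertical punch vs observed profile
c=calibration('wrist'); A=np.linalg.inv(np.array(c['T_tool_cam']))
def pr(P):
  q=A[:3,:3]@np.array(P)+A[:3,3]; return cv2.projectPoints(np.array([[q[0],-q[1],-q[2]]]),np.zeros(3),np.zeros(3),np.array(c['mtx']),np.array(c['dist_coeffs']))[0].ravel().round(1)
for th in (-3,0,3,6):
  t=np.radians(th); ax=np.array([np.sin(t),0,np.cos(t)]); pe=np.array([np.cos(t),0,-np.sin(t)]); g=np.array([0,0,.003])
  print(th,'guard far edge bottom',pr(g+.0465*ax+.015*pe),'top far',pr(g+.0405*ax+.015*pe),'gripTop',pr(g-.0245*ax),'top near/far',pr(g-.0245*ax+.008*pe))
im=cv2.imread('pics/k_wrist.png'); hsv=cv2.cvtColor(im,cv2.COLOR_BGR2HSV)
for v in range(150,400,3):
  row=hsv[v,270:390]; m=np.where((row[:,1]<60)&(row[:,2]>60))[0]
  print(v,(int(270+m.min()),int(270+m.max())) if len(m) else None,end=' ')
```

```text
25.15 [ 0.4633432  -0.28312043  0.2152397 ] [-1.09687664  0.86869472 -2.20442628]
punch [(0.63, array([ 0.4612, -0.28  ,  0.1613])), (0.32, array([ 0.4557, -0.2796,  0.0875]))]
punch_tip [(0.67, array([ 0.456 , -0.2816,  0.0871]))]
25.3 [ 0.46303206 -0.28311733  0.2154187 ] [-0.75473786 -0.57478679 -2.41633816]
punch [(0.71, array([ 0.4574, -0.2774,  0.1602]))]
punch_tip [(0.68, array([ 0.4561, -0.285 ,  0.0864]))]
-3 guard far edge bottom [327.3 257.3] top far [327.3 260.7] gripTop [327.9 362.9] top near/far [327.9 340.5]
0 guard far edge bottom [327.3 253.1] top far [327.3 257. ] gripTop [327.8 366.4] top near/far [327.9 344.8]
3 guard far edge bottom [327.3 248.9] top far [327.4 253.4] gripTop [327.8 369.7] top near/far [327.9 349. ]
6 guard far edge bottom [327.3 244.9] top far [327.4 249.9] gripTop [327.8 372.8] top near/far [327.9 353.2]
150 None 153 None 156 None 159 None 162 None 165 None 168 None 171 None 174 None 177 None 180 None 183 None 186 None 189 None 192 None 195 None 198 None 201 None 204 None 207 None 210 None 213 None 216 None 219 None 222 None 225 None 228 None 231 None 234 None 237 None 240 None 243 None 246 None 249 (324, 330) 252 (323, 330) 255 (323, 330) 258 (323, 331) 261 (322, 332) 264 (316, 339) 267 (311, 342) 270 (307, 346) 273 (304, 349) 276 (302, 351) 279 (301, 353) 282 (299, 354) 285 (298, 355) 288 (294, 359) 291 (293, 360) 294 (293, 360) 297 (291, 362) 300 (290, 363) 303 (289, 364) 306 (288, 365) 309 (288, 366) 312 (287, 366) 315 (286, 367) 318 (286, 367) 321 (285, 368) 324 (284, 368) 327 (286, 367) 330 (293, 360) 333 (295, 357) 336 (296, 382) 339 (307, 377) 342 (307, 345) 345 (306, 346) 348 (307, 346) 351 (306, 347) 354 (305, 348) 357 (304, 348) 360 (303, 349) 363 (303, 350) 366 (303, 350) 369 (303, 350) 372 (303, 349) 375 (305, 353) 378 (300, 353) 381 (299, 354) 384 (315, 387) 387 (322, 330) 390 None 393 None 396 None 399 None
```

>>> {"fn": "carry_out", "kwargs": {
  "increments": [-6.8, 0, 0, 0, -6.8, 0, 0, 0, 5.8, 0, 0, 0, 0, 0, 13, 0, 0, 0, 13, 0]
}}

```text
time: 26.02
ee_pos: [0.4547, -0.2803, 0.188]
tcp_rot: [-180.0, 0.1, -16.6]
contact_force: [0.2, 0.9, -2.0]
finger_gap: 0.171
finger_force: 58.7
```

>>> {"fn": "carry_out", "kwargs": {
  "increments": [0, 0, 3, 0, 0, 0, 3, 0, 0, 0, 3, 0, 0, 0, 3, 0, 0, 0, 0, 0]
}}

```text
time: 26.65
ee_pos: [0.4549, -0.2805, 0.1771]
tcp_rot: [-180.0, 0.0, -16.6]
contact_force: [-0.1, -0.6, -2.5]
finger_gap: 0.172
finger_force: 58.7
```

Run:
```python
from h import *
for n in ('wrist','side'):
  T=look(n,'l_'+n); s=observe();print(s['time'],s['ee_pos'],s['contact_force'])
  for q in ('punch','punch_tip','rack_hole'): print(q,lm(n,T,q))
```

```text
26.7 [ 0.45492911 -0.28054986  0.17722388] [ 0.25915786  0.10354754 -1.79322045]
punch [(0.86, array([ 0.4485, -0.2796,  0.1265]))]
punch_tip [(0.85, array([ 0.4509, -0.279 ,  0.0478]))]
rack_hole [(0.75, array([ 0.4554, -0.2816,  0.1033]))]
26.9 [ 0.45501908 -0.28061032  0.17736675] [ 0.44809577  0.05777521 -2.09456661]
punch [(0.61, array([ 0.4516, -0.2774,  0.125 ]))]
punch_tip [(0.64, array([0.4928, 0.4685, 0.0024])), (0.33, array([0.5381, 0.0548, 0.1434]))]
rack_hole [(0.78, array([ 0.4499, -0.2772,  0.1011]))]
```

>>> {"fn": "carry_out", "kwargs": {
  "increments": [0, 0, 5, 0, 0, 0, 5, 0, 0, 0, 5, 0, 0, 0, 5, 0, 0, 0, 0, 0]
}}

```text
time: 27.68
ee_pos: [0.4547, -0.2803, 0.1566]
tcp_rot: [-180.0, 0.1, -16.6]
contact_force: [-0.2, 0.1, -2.0]
finger_gap: 0.168
finger_force: 58.7
```

>>> {"fn": "carry_out", "kwargs": {
  "increments": [0, 0, 2.5, 0, 0, 0, 2, 0, 0, 0, 0, 0]
}}

```text
time: 28.05
ee_pos: [0.4549, -0.2804, 0.1526]
tcp_rot: [-180.0, 0.0, -16.6]
contact_force: [-0.1, -0.2, -1.8]
finger_gap: 0.175
finger_force: 58.7
```

>>> {"fn": "carry_out", "kwargs": {
  "increments": [0, 0, 0, 0, 0, 0, 0, 0, 0, 0, 0, 0],
  "fingers": 0.6
}}

```text
time: 28.42
ee_pos: [0.4551, -0.2807, 0.1529]
tcp_rot: [180.0, -0.0, -16.6]
contact_force: [0.5, 0.3, 0.2]
finger_gap: 0.602
finger_force: 0.0
```

>>> {"fn": "carry_out", "kwargs": {
  "increments": [0, 0, -25, 0, 0, 0, -40, 0, 0, 0, -40, 0, 0, 0, 0, 0]
}}

```text
time: 28.92
ee_pos: [0.4568, -0.282, 0.2612]
tcp_rot: [179.8, -0.4, -16.6]
contact_force: [0.5, 0.1, -0.1]
finger_gap: 0.6
finger_force: 0.0
```

Run:
```python
from h import *
for n in ('wrist','side','top'):
  T=look(n,'m_'+n); s=observe();print(s['time'],s['ee_pos'],s['contact_force'],s['finger_gap'])
  for q in ('punch','punch_tip','rack','pin','pan','ink_pot','mallet','brush'): print(q,lm(n,T,q))
```

```text
28.975 [ 0.45572032 -0.28116451  0.25916167] [ 0.18286764 -0.01919311 -0.4980178 ] 0.6014323664533259
punch [(0.71, array([ 0.4515, -0.2799,  0.0973]))]
punch_tip []
rack [(0.92, array([ 0.4534, -0.2816, -0.0017]))]
pin [(0.75, array([ 0.5717, -0.0575,  0.0111]))]
pan [(0.58, array([ 0.5509, -0.0552,  0.0033]))]
ink_pot []
mallet [(0.94, array([ 0.5192, -0.4809,  0.001 ]))]
brush []
29.425 [ 0.45470313 -0.28037978  0.2570083 ] [-0.21313933 -0.35071047  0.60897639] 0.5979951792612115
punch [(0.49, array([ 0.4504, -0.2748,  0.1002]))]
punch_tip [(0.5, array([ 0.4546, -0.284 ,  0.0227]))]
rack [(0.83, array([ 0.4563, -0.2825, -0.0006])), (0.54, array([0.5031, 0.0038, 0.002 ]))]
pin [(0.73, array([ 0.4534, -0.281 ,  0.0225]))]
pan []
ink_pot [(0.8, array([0.4932, 0.4689, 0.0031])), (0.71, array([ 0.4481, -0.2749,  0.0992]))]
mallet [(0.69, array([ 0.5212, -0.4844, -0.0016])), (0.69, array([ 0.454 , -0.2792, -0.0027]))]
brush [(0.89, array([ 0.7443, -0.255 ,  0.0015]))]
29.875 [ 0.45494967 -0.28054237  0.25773292] [-0.44133382 -0.20922905  0.51336901] 0.6044927155865214
punch []
punch_tip []
rack [(0.68, array([ 0.4533, -0.2813,  0.0013]))]
pin [(0.39, array([ 0.5684, -0.0643,  0.0114]))]
pan [(0.67, array([ 0.5561, -0.0532, -0.0019]))]
ink_pot [(0.59, array([ 0.4887,  0.4668, -0.0045]))]
mallet [(0.72, array([ 0.5224, -0.4799, -0.0008]))]
brush [(0.91, array([ 7.511e-01, -2.493e-01, -2.000e-04]))]
```

```bash
python3 -c "
from station import *
print(sign_off())"
```

```text
the job is handed in; nothing more can be done
None
```

The job is handed in with no verdict returned: at about 30 s the camera estimates had the pin in the pan on the bench, the punch hanging in its rack hole, and the ink pot, mallet and brush where they started, though I viewed 11 pictures (crops included) against your limit of 10.

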